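# Press a standoff home with the hand-lever press

### The job

Two blue hand-lever presses stand on the mat; only one has a green circuit board lying in its nest, with a brass standoff only half driven into the board. Press that standoff home by swinging this press's red-handled lever down to its stop, then let the lever spring all the way back up. Leave the empty press's lever alone.

Things in the scene. Friction and masses are not known exactly. Their poses are not given: they have to be found in the camera images.
- loaded: The press that holds the circuit board; origin under its ram, at the underside of its blue base, on a plywood plinth 2 to 30 mm high. x points away from the lever's handle, y along the handle, z up. Fixed to the bench: base 150 x 86 mm, head and column 44 mm wide, 202 mm high, head front 25 mm ahead (-x) of the ram axis. The lever's axle runs along y, 187 mm above the origin.
- loaded_handle (a point): Centre of that lever's red bar handle: 22 mm in diameter, 32 mm long, level, along y. It circles the axle at 150 mm. At rest it is 123 mm ahead (-x) of the ram axis and 273 mm above the press's origin; at the stop 148 mm ahead and 161 mm above the origin. Its own axes are the press's at rest and turn with the lever.
- loaded_lever (a joint): Angle of that lever, rad: 0 at rest (rising 35 degrees towards the handle), 0.785 pushed down to its stop (10 degrees below level). A spring returns it: about 4 N is needed at the handle at the start, 9 N near the stop, 2 N more while the standoff goes in. The ram comes down 30 mm over the full swing and meets the standoff in the last third.
- standoff (a joint): How far the brass standoff (13 mm across at the top) has been driven into the green 62 x 82 mm board, m: 0 to 0.001 at the start, about 0.008 when the lever has been swung to its stop. It stays where it is pressed.
- idle_lever (a joint): Angle of the lever of the other press, whose nest is empty; an identical press. 0 at rest, growing as it is pushed down. To be left alone.

How it is judged:
On the way, in this order (a step that is already met when the one before it is completed fails the run):
1. the lever of the loaded press is swung to its stop and the standoff is driven in (value of joint loaded_lever above 0.7 rad and value of joint standoff above 0.006 m), for 0.1 s.
2. the lever is back up at rest (value of joint loaded_lever below 0.1 rad), for 0.2 s.
At the end, for the whole second after the job is handed in: The standoff is driven in by more than 6 mm, and the levers of both presses are up at rest (within 0.1 rad) (value of joint standoff above 0.006 m and value of joint each of loaded_lever, idle_lever below 0.1 rad); the robot touches nothing.
It fails at once if the lever of the empty press is swung (more than 0.2 rad) (value of joint idle_lever above 0.2 rad).
It also fails if it takes over 29 s, if anything falls off the work surface, if the arm or the gripper's body presses on something with over 40 N, if the wrist force passes 120 N, or if a joint passes its speed limit or range.

### The arm

A 6-joint arm with a two-finger parallel gripper is mounted at the origin on a cart in front of the work surface, level with it; the furniture and walls round the work are solid. World frame = base frame: x ahead of the robot, y to its left, z up, the work surface at z = 0. Lengths are in m, angles in rad, forces in N, time in s.
With the tool pointing down it reaches from about 0.25 to 0.725 m from the base axis. Payload 4 kg.
Tool frame: the origin (TCP) lies on the front face of the gripper's body, between the roots of the fingers; the fingertips stand 73 mm ahead of it and the grasp point (between the pads) lies 54 mm ahead of it; z points along the fingers, y is the line along which they close (so a half turn about z gives the same grasp; the last joint's range is limited). The gripper opens to 85 mm and grips with 20 to 120 N. Pads are 22 mm wide; open, the fingers measure 114 mm over their backs; the gripper's body (76 mm by 85 mm) begins 54 mm behind the grasp point. The pads swing forward as they close: fully open they stand 13 mm farther back than shut.
Start: joints at [-1.322, 0.241, 0.005, 1.335, 0, 1.571], TCP at [0.123, -0.485, 0.304] pointing down, gripper open.
Joint ranges: [-2.72, 2.72], [-1.05, 1.87], [-1.09, 1.28], [-1.99, 2.15], [-1.42, 1.44], [-3.14, 3.14]. Speed limits (rad/s): [2.79, 2.79, 3.14, 3.14, 3.14, 3.14].

### API

Orientations are given as a unit quaternion [x, y, z, w].
In Python, from workcell import bot gives the robot as it stands. The module is installed in compiled form; this text tells all that it offers.
- The arm moves only by the tool step_arm, never from a script. Its argument "rows" is a list of rows, each a list of 2 entries, a list of its own where there are three numbers: the shift along the tool's x, y, z in mm, then the turn about the tool's z in degrees. A call has 1 to 12 rows; each row is the pose to reach, as a shift and turn from the pose commanded when the call began, along the tool's axes at that moment; what a row does not reach only later rows make up. A row lasts 1/8 s, in which the tool goes at most 62.5 mm and 10.7 degrees, less where a joint would pass 70% of its speed; a pose out of reach is approached as far as the arm can. A call with a gripper value outside its range is refused whole. "claw" is the gripper's target within -1 to 1 (shut at 1, half-way at 0, fully open at -1), set as the call begins (left out, the last holds). The fingers move at their own pace and stop on an object; the grip force is fixed at half the most. Time passes only in rows, so rows that repeat a pose let the fingers close. It gives the time, the measured TCP pose, the force, the opening and the grip force at its end, in the units of the state.
- bot.get_obs(): the state, without advancing time (a new reading comes with each control period).
- bot.camera(name): name is "scene" or "top" or "wrist"; returns (picture, depth): 384x512x3 uint8, red, green, blue; 384x512 float32, m along the optical axis (not along the pixel's ray), 0 where there is no reading.
- bot.camera_params(name): a dict with "fx", "fy", "cx", "cy" (pixels), "pose" (4x4, takes a point from camera to world coordinates). Camera axes: x right, y up, looking along -z (the intrinsics and any distortion apply to the point x, -y, -z); pixel columns grow to the right and rows downward; lengths in m; the calibration is good to about 2 mm. A picture is of the moment at which its call begins: read the wrist's pose just before it. camera_params takes no time and is no camera call; for the wrist camera it gives the pose at the moment of the call.
- bot.job_done(): hands the job in; it is judged then, once.
Trained networks look in the newest picture that a camera, given by its name, has taken for a name from the list of things; names that differ only in an ending like _2 or _b are one class to them, and where a whole thing is asked for, a point or a joint stands for the part that bears it (a point fixed in the world has none). Each returns a list of dicts, best first, with "score" (0 to 1); they miss things now and then, are a little off and sometimes report something else, mostly with a low value. They report only what shows in the picture. A call takes as long as a camera call.
- bot.trace(target, camera): "pixels" (384x512 bool, what is visible of it) and "uv" ([column, row] in pixels, amid what is visible of it).
The state is a dict: "clock": time; "joint_pos": joint angles; "joint_vel": joint speeds; "tau": joint torques, N m; "eef_pos": TCP position; "tool_rot": TCP orientation; "ft_force": force on the tool from outside, world axes, zero at the start; "ft_torque": the same for the moment, N m; "grip_width": finger opening in m; "grasp_force": force on a finger pad.
Only numpy, scipy, OpenCV 4.12 (cv2) and the standard library are available. Lean on these libraries where they do the work, as an engineer would, in place of code of your own. Each camera call takes 0.05 s, during which the arm holds its last target. There are 200 camera calls.

## Working session

There is one attempt and no reset: what is moved stays moved. The work goes in short steps, Python scripts to look and compute and a tool call to move; the robot and the scene stay as the last step left them, time stands still between calls to the robot, and variables do not carry over. Pictures are saved under pics/ and viewed, at most 10 in all, crops included, and the job is handed in when it is done.

Besides the shell and the picture viewer there is one more tool, called after ">>>" by a JSON object that holds its "name" and its "arguments". step_arm: Moves the arm, as the interface text tells. Its arguments: {"type":"object","properties":{"rows":{"type":"array"},"claw":{"type":"number"}},"required":["rows"]}

```bash
mkdir -p pics
cat > h.py <<'E'
import numpy as np, cv2
from workcell import bot
def snap(n,f=None):
    o=bot.get_obs(); p=bot.camera_params(n); im,d=bot.camera(n)
    if f: cv2.imwrite('pics/'+f,im[:,:,::-1])
    return im,d,p
def pts(mask,d,p):
    v,u=np.nonzero(mask&(d>0)); z=d[v,u]
    c=np.stack([(u-p['cx'])/p['fx']*z,-(v-p['cy'])/p['fy']*z,-z,np.ones_like(z)])
    return (np.array(p['pose'])@c)[:3].T
E
python3 - <<'E'
from h import *
a=[]
for n in ['scene','top']:
    im,d,p=snap(n); a.append(im)
    for t in ['loaded','loaded_handle','standoff']:
        for r in bot.trace(t,n):
            P=pts(r['pixels'],d,p)
            print(n,t,round(r['score'],2),np.round(r['uv']),r['pixels'].sum(),np.round(np.median(P,0),3) if len(P) else '', np.round(np.percentile(P,[3,97],axis=0),3).tolist() if len(P) else '')
cv2.imwrite('pics/a.png',cv2.resize(np.hstack(a)[:,:,::-1],(800,300),interpolation=cv2.INTER_AREA))
o=bot.get_obs();print(o['clock'],o['eef_pos'],o['tool_rot'])
E
```

```text
scene loaded 0.9 [261. 201.] 3225 [ 0.585 -0.283  0.111] [[0.463, -0.315, 0.0], [0.647, -0.217, 0.271]]
scene loaded_handle 0.66 [219. 157.] 392 [ 0.504 -0.242  0.243] [[0.446, -0.261, -0.463], [1.176, 1.611, 0.287]]
top loaded 0.61 [220. 179.] 2036 [ 0.573 -0.26   0.18 ] [[0.452, -0.306, 0.004], [0.646, -0.21, 0.288]]
top loaded_handle 0.77 [202. 210.] 540 [ 0.502 -0.237  0.25 ] [[0.446, -0.264, 0.199], [0.58, -0.211, 0.29]]
0.4 [ 0.12309975 -0.48455935  0.30378056] [ 9.92274025e-01  1.24065478e-01 -2.84523812e-05 -1.25412966e-04]
```

View pics/a.png

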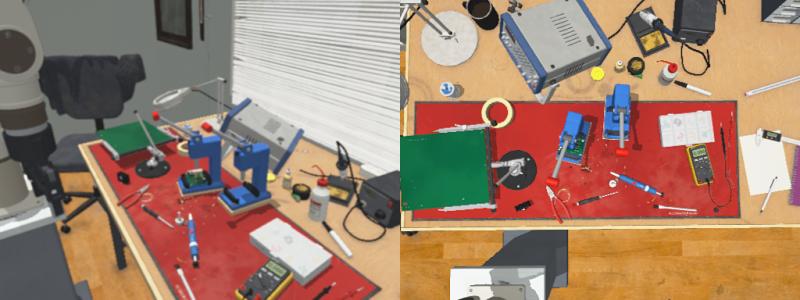

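The scene and top pictures both show the board in the left press (top crop about 573,140). The right press (618,110) is empty. Next I'll locate the handle and the press orientation more closely.

Run:
```python
from h import *
A=[]
for n in ['scene','top']:
    im,d,p=snap(n)
    hsv=cv2.cvtColor(im,cv2.COLOR_RGB2HSV)
    red=((hsv[...,0]<6)|(hsv[...,0]>174))&(hsv[...,1]>150)&(hsv[...,2]>90)
    P=np.full(im.shape,np.nan); m=d>0; P[m]=pts(m,d,p)
    w=red&(P[...,2]>.2)&(P[...,2]<.4)&(P[...,0]>.35)&(P[...,0]<.75)&(P[...,1]<0.1)
    k,l,s,c=cv2.connectedComponentsWithStats(w.astype(np.uint8))
    for i in range(1,k):
        if s[i,4]>15:
            Q=P[l==i]; print(n,s[i],np.median(Q,0).round(3),Q.min(0).round(3),Q.max(0).round(3))
            if n=='top': 
                e=np.linalg.svd((Q-Q.mean(0))[:,:2],full_matrices=False)[2][0]; print('axis deg',np.degrees(np.arctan2(e[1],e[0])))
    # blue head tops
    b=(hsv[...,0]>100)&(hsv[...,0]<125)&(hsv[...,1]>120)&(P[...,2]>.185)&(P[...,2]<.26)&(P[...,0]>.4)&(P[...,0]<.85)
    k,l,s,c=cv2.connectedComponentsWithStats(b.astype(np.uint8))
    for i in range(1,k):
        if s[i,4]>60:
            Q=P[l==i]; print(n,'blue',s[i],np.median(Q,0).round(3),cv2.minAreaRect((Q[:,:2]*1000).astype(np.float32)))
    # tall things near
    v,u=(195,275) if n=='scene' else (190,225)
    g=np.array([[P[int(r),int(q),2] for q in [u]] for r in [v]])
    c0=im[100:260,170:330] if n=='scene' else im[90:260,120:320]
    A.append(cv2.resize(c0,(400,400),interpolation=cv2.INTER_CUBIC))
    t=m&(P[...,2]>.1)&(P[...,0]<.6)&(P[...,0]>.2)&(np.abs(P[...,1]+.2)<.35)
    if n=='top':
        cell={}
        for q in P[t]: 
            key=(round(q[0]/.05)*5,round(q[1]/.05)*5); cell[key]=max(cell.get(key,0),round(q[2],2))
        print(cell)
cv2.imwrite('pics/b.png',np.hstack(A)[:,:,::-1])
```

```text
scene [195 143   8  11  72] [ 0.451 -0.239  0.284] [ 0.443 -0.245  0.27 ] [ 0.461 -0.212  0.289]
scene [259 157  13  12  98] [ 0.523 -0.415  0.291] [ 0.518 -0.421  0.281] [ 0.534 -0.392  0.299]
scene blue [247 172  13  10  63] [ 0.572 -0.277  0.199] ((573.278564453125, -271.8716125488281), (21.289155960083008, 28.97267723083496), 74.09962463378906)
scene blue [301 183  44  17 365] [ 0.671 -0.427  0.189] ((677.9408569335938, -416.7359619140625), (41.525352478027344, 106.99760437011719), 87.75125122070312)
top [275 189  17  12 179] [ 0.527 -0.399  0.297] [ 0.518 -0.416  0.281] [ 0.54  -0.384  0.301]
axis deg -94.89475086415018
top [186 226  18  14 182] [ 0.456 -0.224  0.287] [ 0.442 -0.24   0.271] [ 0.467 -0.207  0.292]
axis deg -107.1895735014348
top blue [272 108  22  47 704] [ 0.689 -0.41   0.19 ] ((679.4888916015625, -410.72198486328125), (45.22422409057617, 105.61146545410156), 86.26347351074219)
{(60, -40): np.float64(0.26), (60, -25): np.float64(0.21), (60, -30): np.float64(0.21), (55, -40): np.float64(0.3), (55, -25): np.float64(0.23), (55, -30): np.float64(0.21), (50, -40): np.float64(0.3), (50, -25): np.float64(0.27), (50, -10): np.float64(0.16), (50, -20): np.float64(0.27), (50, -5): np.float64(0.16), (45, -5): np.float64(0.25), (45, -10): np.float64(0.21), (45, -25): np.float64(0.29), (45, -20): np.float64(0.29)}
```

View pics/b.png

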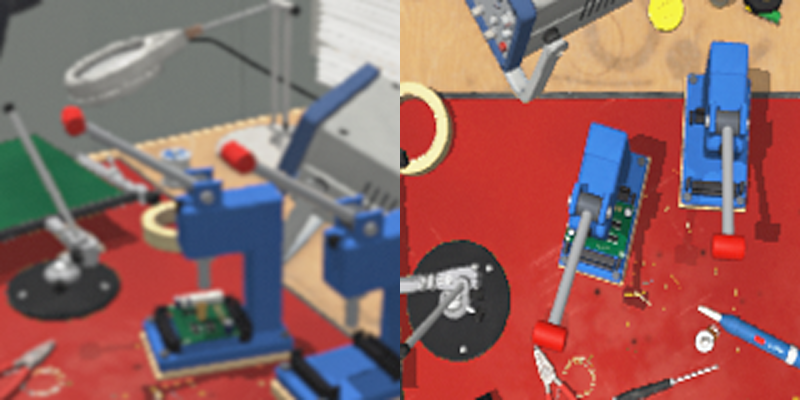

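The handle of the loaded press is at about (0.455, -0.225), with its top at z 0.290. The press x axis is at about -18°. I'll move above it with the fingers shut, turning the tool so its y lies along press x.

>>> {"name": "step_arm", "arguments": {"rows": [[[0,0,-50],0],[[0,0,-100],0],[[50,-22,-100],-8],[[105,-46,-100],-16],[[160,-70,-100],-24],[[215,-95,-100],-32],[[270,-119,-100],-40],[[325,-143,-100],-48],[[386,-170,-100],-58],[[386,-170,-100],-58],[[386,-170,-100],-58]], "claw": 1}}

```text
clock: 1.88
eef_pos: [0.4554, -0.2245, 0.4037]
tool_rot: [0.808, 0.59, -0.0, -0.0]
ft_force: [-0.8, -0.0, 0.6]
grip_width: -0.0
grasp_force: 0.0
```

Run:
```python
from h import *
from scipy.spatial.transform import Rotation as R
o=bot.get_obs()
print(R.from_quat(o['tool_rot']).as_matrix().round(3))
A=[]
for n in ['wrist','scene']:
    im,d,p=snap(n); A.append(im)
    hsv=cv2.cvtColor(im,cv2.COLOR_RGB2HSV)
    red=((hsv[...,0]<6)|(hsv[...,0]>174))&(hsv[...,1]>150)&(hsv[...,2]>70)
    P=np.full(im.shape,np.nan); m=d>0; P[m]=pts(m,d,p)
    w=red&(P[...,2]>.2)&(P[...,2]<.32)&(P[...,1]>-.32)&(P[...,0]<.6)
    Q=P[w]; print(n,len(Q), len(Q) and (np.median(Q,0).round(3),np.percentile(Q,[2,98],axis=0).round(3)))
cv2.imwrite('pics/c.png',cv2.resize(np.hstack(A)[:,:,::-1],(800,300),interpolation=cv2.INTER_AREA))
```

```text
[[ 0.304  0.953 -0.001]
 [ 0.953 -0.304 -0.   ]
 [-0.    -0.001 -1.   ]]
wrist 1252 (array([ 0.455, -0.22 ,  0.288]), array([[ 0.442, -0.236,  0.275],
       [ 0.466, -0.208,  0.291]]))
scene 69 (array([ 0.451, -0.239,  0.284]), array([[ 0.444, -0.243,  0.272],
       [ 0.46 , -0.213,  0.289]]))
```

View pics/c.png

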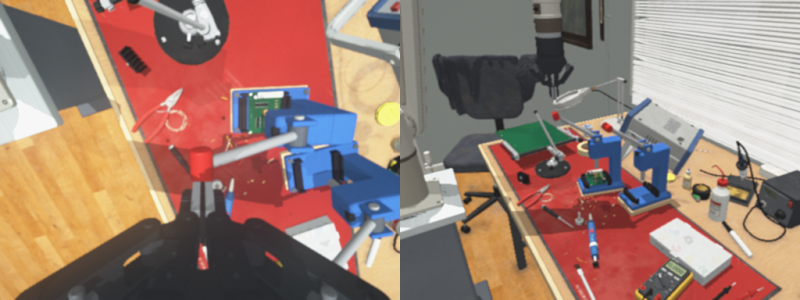

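The wrist picture shows the shut fingers right above the loaded handle (about 202,160), and the idle lever is clear. I'll push down along the arc.

>>> {"name": "step_arm", "arguments": {"rows": [[[0,0,25],0],[[0,-2,38],0],[[0,-8,50],0],[[0,-13,62],0],[[0,-18,74],0],[[0,-22,87],0],[[0,-25,100],0],[[0,-26,113],0],[[0,-26,113],0]]}}

```text
clock: 3.1
eef_pos: [0.4278, -0.2174, 0.2911]
tool_rot: [0.809, 0.588, -0.002, -0.001]
ft_force: [-5.7, 1.4, 7.6]
grip_width: 0.0
grasp_force: 3.5
```

>>> {"name": "step_arm", "arguments": {"rows": [[[0,0,10],0],[[0,0,20],0],[[0,0,30],0],[[0,1,36],0],[[0,1,39],0],[[0,1,41],0],[[0,1,41],0],[[0,1,41],0]]}}

```text
clock: 4.1
eef_pos: [0.4289, -0.2177, 0.2509]
tool_rot: [0.809, 0.588, -0.001, -0.001]
ft_force: [-7.2, 1.7, 8.3]
grip_width: 0.0002
grasp_force: 4.2
```

>>> {"name": "step_arm", "arguments": {"rows": [[[0,0,2],0],[[0,0,4],0],[[0,0,5],0],[[0,0,5],0]]}}

```text
clock: 4.6
eef_pos: [0.429, -0.2177, 0.2488]
tool_rot: [0.808, 0.589, -0.001, 0.0]
ft_force: [-11.6, 3.2, 24.8]
grip_width: -0.0003
grasp_force: 12.6
```

Run:
```python
from h import *
im,d,p=snap('scene')
hsv=cv2.cvtColor(im,cv2.COLOR_RGB2HSV)
red=((hsv[...,0]<6)|(hsv[...,0]>174))&(hsv[...,1]>150)&(hsv[...,2]>70)
P=np.full(im.shape,np.nan); m=d>0; P[m]=pts(m,d,p)
w=red&(P[...,2]>.1)&(P[...,2]<.32)&(P[...,1]>-.32)&(P[...,0]<.6)&(P[...,0]>.35)
Q=P[w]; print(len(Q), len(Q) and (np.median(Q,0).round(3),np.percentile(Q,[2,98],axis=0).round(3)))
cv2.imwrite('pics/d.png',cv2.resize(im[100:260,160:330],(600,565))[:,:,::-1]);print(bot.get_obs()['ft_force'])
```

```text
50 (array([ 0.426, -0.234,  0.168]), array([[ 0.419, -0.236,  0.157],
       [ 0.432, -0.223,  0.175]]))
[-12.38176345   3.81768703  25.24768345]
```

View pics/d.png

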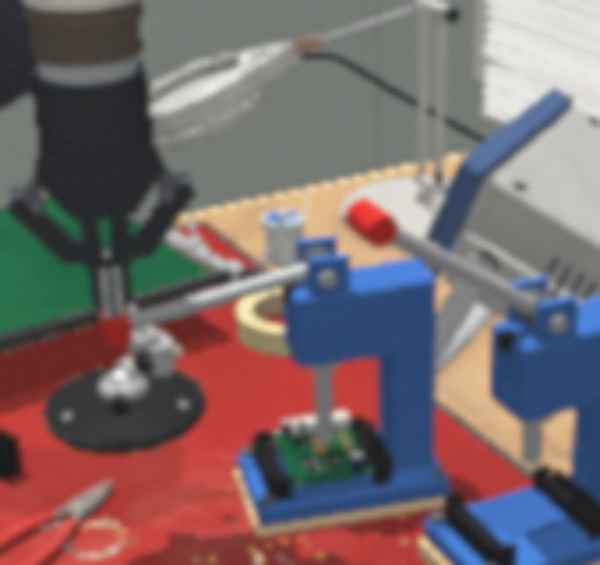

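The picture shows the lever just below level (red handle at 118,330), the ram on the board and a force jump to 25 N, so it is at its stop. Now I'll let it follow back up.

>>> {"name": "step_arm", "arguments": {"rows": [[[0,0,-15],0],[[0,-1,-30],0],[[0,-1,-45],0],[[0,1,-60],0],[[0,4,-73],0],[[0,9,-86],0],[[0,14,-98],0],[[0,20,-110],0],[[0,24,-122],0],[[0,24,-150],0],[[0,24,-190],0],[[0,24,-190],0]]}}

```text
clock: 6.15
eef_pos: [0.4549, -0.2248, 0.4376]
tool_rot: [0.808, 0.59, 0.001, 0.002]
ft_force: [0.7, -1.0, 0.1]
grip_width: -0.0001
grasp_force: 0.0
```

Run:
```python
from h import *
im,d,p=snap('scene')
hsv=cv2.cvtColor(im,cv2.COLOR_RGB2HSV)
red=((hsv[...,0]<6)|(hsv[...,0]>174))&(hsv[...,1]>150)&(hsv[...,2]>70)
P=np.full(im.shape,np.nan); m=d>0; P[m]=pts(m,d,p)
w=red&(P[...,2]>.1)&(P[...,2]<.32)&(P[...,0]<.6)&(P[...,0]>.35)
for s in (P[...,1]>-.32,P[...,1]<-.32):
    Q=P[w&s]; print(len(Q), np.median(Q,0).round(3))
cv2.imwrite('pics/e.png',cv2.resize(im[100:260,160:330],(600,565))[:,:,::-1]);print(bot.get_obs()['ft_force'])
```

```text
72 [ 0.451 -0.238  0.283]
91 [ 0.524 -0.416  0.291]
[-0.41978821 -0.42893195 -0.87427564]
```

View pics/e.png

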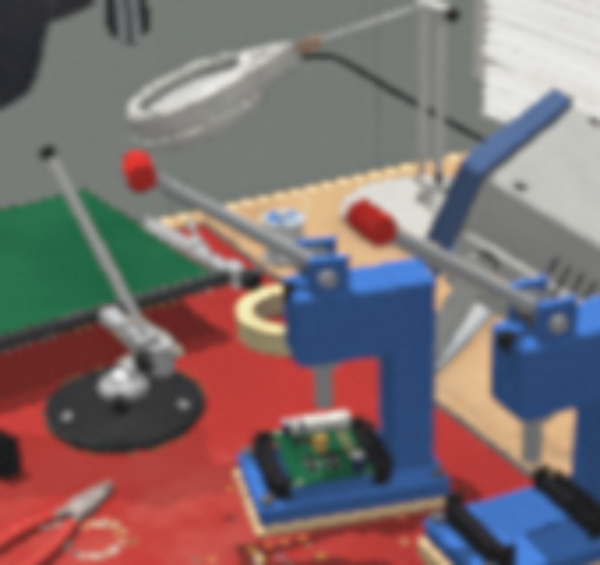

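The loaded lever is back at rest (handle at 138,170), the standoff at (320,440) sits low in the board, and the idle lever hasn't moved. The gripper is clear of everything.

```bash
python3 -c "
from workcell import bot
print(bot.job_done())"
```

```text
the job is handed in; nothing more can be done
None
```

I swung the loaded press's lever down to its stop and let it spring back to rest, left the empty press's lever alone, and handed the job in at about 6 s; the hand-in gave no verdict, and I judged the standoff's depth only from the force jump at the stop and the picture.

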